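# Prove the curved trip bar of the drill station along its whole length

### The job

Test that the drill station's curved safety trip bar responds all along: with the gripper closed and pointing down, press the fingertips lightly on the black bar at the end with the grey connection box and run them along the bend over all six steel studs to the plain end, in one pass, keeping the bar pressed in all the way but never down hard on its stop. Come down onto it only at the start and lift off only at the plain end, then leave it released, with the chuck key, yellow tube and punch left undisturbed.

Things in the scene. Friction and masses are not known exactly. Their poses are not given: they have to be found in the camera images.
- trip_rail: Fixed arc-shaped aluminium rail, 36 mm wide, 30 mm high, carrying the black bar. Middle line of rail and bar: a circular arc, radius 100 mm, 110 degrees, about 190 mm long. Origin on the bench; the arc's centre lies 80 mm along its own +x (the bulge faces -x). The start end (+y) has a grey connection box, 36 x 34 x 28 mm, on the outer side of the bend; the other end (-y) is plain.
- trip_bar (a joint): How far the black rubber trip bar is pressed down, in m: 0 released, 0.010 hard on its stop. The bar is 24 mm wide, flat-topped, and sinks straight down as one piece wherever pressed; its top is 42 mm above the bench when released. Sprung: about 2 N starts it, 8 N brings it to the stop; it springs back. Pressed in means over 1.5 mm; over 9 mm is on the stop.
- stud_1 (a point): Stud 1 of 6, a flush steel disc 8 mm across on the middle line of the bar's top; studs lie 35 mm apart along the arc, the outer two 9 mm from the bar's ends. The point stays at the height of the released bar's top (42 mm above the bench). First stud, beside the grey connection box; the pass starts here.
- stud_2 (a point): Stud 2 of 6, a flush steel disc 8 mm across on the middle line of the bar's top; studs lie 35 mm apart along the arc, the outer two 9 mm from the bar's ends. The point stays at the height of the released bar's top (42 mm above the bench).
- stud_3 (a point): Stud 3 of 6, a flush steel disc 8 mm across on the middle line of the bar's top; studs lie 35 mm apart along the arc, the outer two 9 mm from the bar's ends. The point stays at the height of the released bar's top (42 mm above the bench).
- stud_4 (a point): Stud 4 of 6, a flush steel disc 8 mm across on the middle line of the bar's top; studs lie 35 mm apart along the arc, the outer two 9 mm from the bar's ends. The point stays at the height of the released bar's top (42 mm above the bench).
- stud_5 (a point): Stud 5 of 6, a flush steel disc 8 mm across on the middle line of the bar's top; studs lie 35 mm apart along the arc, the outer two 9 mm from the bar's ends. The point stays at the height of the released bar's top (42 mm above the bench).
- stud_6 (a point): Stud 6 of 6, a flush steel disc 8 mm across on the middle line of the bar's top; studs lie 35 mm apart along the arc, the outer two 9 mm from the bar's ends. The point stays at the height of the released bar's top (42 mm above the bench). Last stud, at the plain end; the pass ends here.
- chuck_key: Steel chuck key with cross handle, 56 x 60 x 17 mm, lying loose on the hollow side of the bend. Origin at the centre of its underside. Leave it alone.
- sleeve_1: Yellow tube 34 mm across and 55 mm high, standing loose on the hollow side of the bend. Origin at the centre of its underside. Leave it alone.
- punch: Steel centre punch, 108 x 9 x 9 mm, lying loose on the bulging side of the bend. Origin at its underside near the middle, long axis its y. Leave it alone.

How it is judged:
By the outcome, as a careful person would: the job done as asked, in the order asked, and still so for the second after the job is handed in, with the robot touching nothing.
It also fails if it takes over 45 s, if anything falls off the work surface, if the arm or the gripper's body presses on something with over 40 N, if the wrist force passes 120 N, or if a joint passes its speed limit or range.

### The arm

A 6-joint arm with a two-finger parallel gripper is mounted at the origin on a cart in front of the work surface, level with it; the furniture and walls round the work are solid. World frame = base frame: x ahead of the robot, y to its left, z up, the work surface at z = 0. Lengths are in mm, angles in rad, forces in N, time in s.
With the tool pointing down it reaches from about 275 to 1000 mm from the base axis. Payload 8.4 kg.
Tool frame: the origin (TCP) lies midway between the tips of the shut fingers; the grasp point (between the pads) lies 19 mm behind it; z points along the fingers, y is the line along which they close (so a half turn about z gives the same grasp; the last joint's range is limited). The gripper opens to 85 mm and grips with 20 to 120 N. Pads are 22 mm wide; open, the fingers measure 114 mm over their backs; the gripper's body (76 mm by 85 mm) begins 54 mm behind the grasp point. The pads swing forward as they close: fully open they stand 13 mm farther back than shut.
Start: joints at [-0.002, 0.353, 1.633, -0, 1.155, -0.002], TCP at [625.002, -0, 199.181] pointing down, gripper open.
Joint ranges: [-2.63, 2.63], [-0.92, 2.1], [0.06, 2.66], [-1.3, 4.44], [0, 2.69], [-3.02, 3.02]. Speed limits (rad/s): [2.22, 2.22, 2.79, 3.14, 3.14, 3.14].

### API

Orientations are given as [roll, pitch, yaw] about the fixed x, y, z axes, in that order (R = Rz(yaw) Ry(pitch) Rx(roll)).
In Python, from rig import monitor, imaging, r gives the robot as it stands.
- The arm moves only by the tool drive_tool, never from a script. Its argument "plan" is a list of rows, each an object of numbers: "x", "y", "z": the shift along the tool's x, y, z in units of 50 mm (1.0 is 50 mm); "ax", "ay", "az": the turn, a rotation vector about the tool's x, y, z in units of 6 degrees (1.0 is 6 degrees); "hand": the finger opening in mm, from 0 to 85.4. In form: [{"x": .., "y": .., "z": .., "ax": .., "ay": .., "az": .., "hand": ..}, ...]. A call has 1 to 8 rows; each row is the pose to reach, as a shift and turn from the pose commanded when the call began, along the tool's axes at that moment; what a row does not reach only later rows make up. A row lasts 1/10 s, in which the tool goes at most 50 mm and 8.59 degrees, less where a joint would pass 70% of its speed; a pose out of reach is approached as far as the arm can. A call with a gripper value outside its range is refused whole. The fingers move at their own pace and stop on an object; "grip_force" is the grip in N (left out, the last holds). Time passes only in rows, so rows that repeat a pose let the fingers close. It gives the time, the measured TCP pose, the force, the opening and the grip force at its end, in the units of the state.
- monitor.sense(): the state, without advancing time (a new reading comes with each control period).
- imaging.grab_frame(name): name is "scene" or "side" or "wrist"; returns the picture (384x512x3 uint8, red, green, blue); there is no depth.
- imaging.camera_info(name): a dict with "mtx" (3x3 intrinsics, pixels), "R" (3x3) and "t" (3): a world point X has camera coordinates R X + t. Camera axes: x right, y down, z forward; pixel columns grow to the right and rows downward; lengths in mm; the calibration is good to about 2 mm. A picture is of the moment at which its call begins: read the wrist's pose just before it. camera_info takes no time and is no camera call; for the wrist camera it gives the pose at the moment of the call.
- r.sign_off(): hands the job in; it is judged then, once.
The state is a dict: "clock": time; "qpos": joint angles; "qvel": joint speeds; "joint_efforts": joint torques, N m; "eef_pos": TCP position; "tcp_rot": TCP orientation; "contact_force": force on the tool from outside, world axes, zero at the start; "wrist_torque": the same for the moment, N m; "opening": opening from 0.0 (shut) to 1.0 (fully open); "grasp_force": force on a finger pad.
Only numpy, scipy, OpenCV 4.12 (cv2) and the standard library are available. Lean on these libraries where they do the work, as an engineer would, in place of code of your own. Each camera call takes 0.05 s, during which the arm holds its last target. There are 200 camera calls.

## Working session

There is one attempt and no reset: what is moved stays moved. The work goes in short steps, Python scripts to look and compute and a tool call to move; the robot and the scene stay as the last step left them, time stands still between calls to the robot, and variables do not carry over. Pictures are saved under pics/ and viewed, at most 10 in all, crops included, and the job is handed in when it is done.

Besides the shell and the picture viewer there is one more tool, called after "Call:" as a command line: name --argument value ..., lists and objects as JSON in quotes. drive_tool: Moves the arm, as the interface text tells. Its arguments: {"type":"object","properties":{"plan":{"type":"array","items":{"type":"object","properties":{"x":{"type":"number"},"y":{"type":"number"},"z":{"type":"number"},"ax":{"type":"number"},"ay":{"type":"number"},"az":{"type":"number"},"hand":{"type":"number"}}}},"grip_force":{"type":"number"}},"required":["plan"]}

```bash
mkdir -p pics
python3 - <<'E'
from rig import monitor, imaging, r
import cv2
print(monitor.sense())
for n in ["scene","wrist"]:
    cv2.imwrite(f"pics/{n}0.png",imaging.grab_frame(n)[:,:,::-1])
    print(n,imaging.camera_info(n))
E
```

```text
{'clock': 0.0, 'qpos': array([-2.39050783e-03,  3.53646388e-01,  1.63410750e+00, -3.42133911e-06,
        1.15520486e+00, -2.42906883e-03]), 'qvel': array([-0.00110375, -0.00051908, -0.00010884,  0.00177902, -0.00042339,
        0.00039172]), 'joint_efforts': array([-6.59830457e-04, -6.05260348e+01, -3.42063475e+01, -2.04708422e-04,
        9.60798701e-03,  3.65849559e-06]), 'eef_pos': array([6.24494285e+02, 5.96979597e-03, 1.98474206e+02]), 'tcp_rot': array([-3.14022655e+00, -1.90131071e-07,  1.57083627e+00]), 'contact_force': array([ 0.09257294,  0.2794641 , -0.00953628]), 'wrist_torque': array([-0.01261124,  0.02646636,  0.00915388]), 'grasp_force': 0.0, 'opening': 0.9985390354961322}
scene {'mtx': array([[479.24181709,   0.        , 253.50437907],
       [  0.        , 479.24181709, 193.20239207],
       [  0.        ,   0.        ,   1.        ]]), 'R': array([[ 0.64877953, -0.76080898, -0.01596304],
       [-0.56746042, -0.46971208, -0.67628339],
       [ 0.50702445,  0.44781721, -0.73646857]]), 't': array([-155.46198564,  432.96672316,  529.56007471])}
wrist {'mtx': array([[339.56730586,   0.        , 252.6291262 ],
       [  0.        , 339.56730586, 192.88209257],
       [  0.        ,   0.        ,   1.        ]]), 'R': array([[ 9.99996875e-01,  5.78383066e-04, -2.43207441e-03],
       [ 1.20556348e-03, -9.63840671e-01,  2.66476466e-01],
       [-2.19000675e-03, -2.66478565e-01, -9.63838357e-01]]), 't': array([-624.30432144,  -34.62364129,  378.54362143])}
```

View pics/scene0.png

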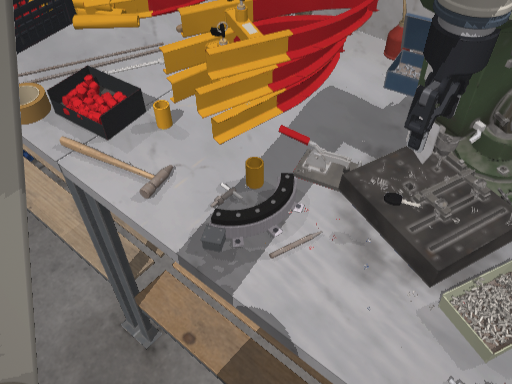

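View pics/wrist0.png

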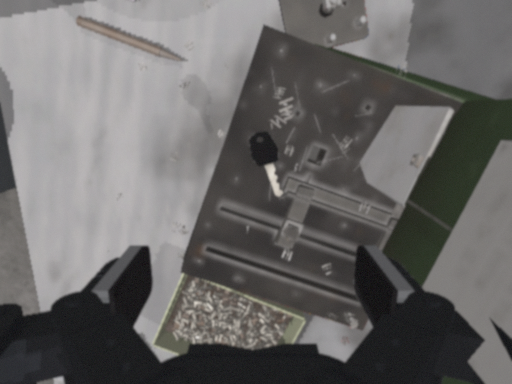

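The scene view shows the bar's arc from about (221,219), by the box at (213,238), to (291,178). The tube is at (255,172), the key at (224,195) and the punch at (295,244). In the wrist view the punch is at (130,38), and the rail is farther up and out of frame.

```bash
cat > h.py <<'E'
import numpy as np
from rig import monitor, imaging, r
def back(ci,uv,z):
    d=ci["R"].T@np.linalg.inv(ci["mtx"])@np.array([uv[0],uv[1],1.]); c=-ci["R"].T@ci["t"]
    return c+d*(z-c[2])/d[2]
E
python3 - <<'E'
from h import *
import cv2
ci=imaging.camera_info("scene")
for n,uv,z in [("s1",(221,219),42),("mid",(262,210),42),("s6",(291,178),42),("tube",(255,160),55),("key",(224,195),8),("punch",(295,244),5)]: print(n,back(ci,uv,z).round(0))
im=imaging.grab_frame("scene")[150:270,170:340]
cv2.imwrite("pics/crop.png",cv2.resize(im,None,fx=4.7,fy=4.7,interpolation=cv2.INTER_CUBIC)[:,:,::-1])
E
```

```text
s1 [436. 240.  42.]
mid [497. 199.  42.]
s6 [591. 207.  42.]
tube [575. 281.  55.]
key [502. 297.   8.]
punch [498. 125.   5.]
```

View pics/crop.png

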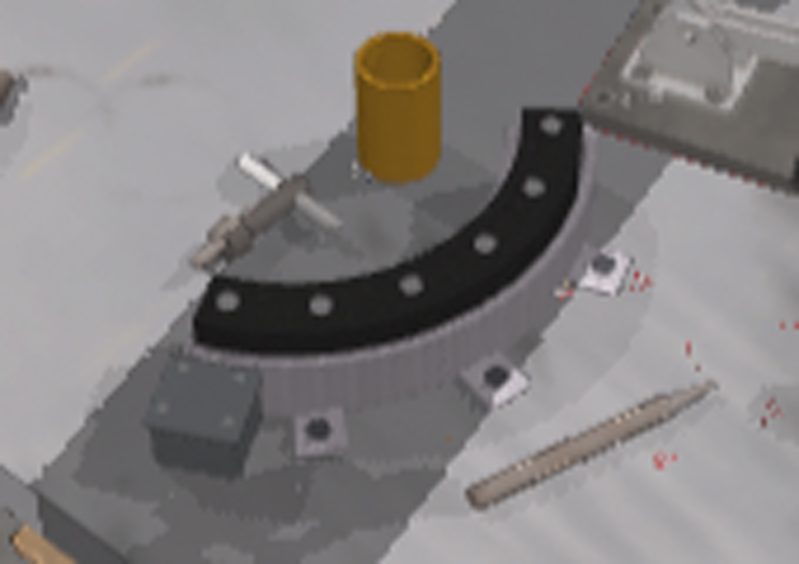

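The crop shows all six studs clearly, from stud 1 at (228,301) beside the box to stud 6 at (551,124). I'll fit the arc to them.

```bash
cat >> h.py <<'E'
from scipy.optimize import least_squares
A=np.radians(np.array([2.5,1.5,.5,-.5,-1.5,-2.5])*np.degrees(.35))
def model(p,a=A): # p=x,y,yaw of rail origin ; arc centre 80 along +x... middle of arc at -20
    b=p[2]; c=np.array([p[0],p[1]])+80*np.array([np.cos(b),np.sin(b)])
    return np.c_[c[0]-100*np.cos(b-a),c[1]-100*np.sin(b-a)]
def fit(P):
    s=least_squares(lambda p:(model(p)-P[:,:2]).ravel(),[520,220,1.8]); return s.x,s.fun.reshape(-1,2)
E
python3 - <<'E'
from h import *
ci=imaging.camera_info("scene")
uv=np.array([(228,301),(320,305),(411,284),(485,243),(534,186),(551,124)])/4.7+[170,150]
P=np.array([back(ci,q,42) for q in uv]); p,e=fit(P)
print(P.round(1),p,e.round(1),model(p).round(1),sep="\n")
t=back(ci,np.array([398,60])/4.7+[170,150],55); c=p[:2]+80*np.array([np.cos(p[2]),np.sin(p[2])]); print(t,c,np.hypot(*(t[:2]-c)))
E
```

```text
[[441.1 251.1  42. ]
 [461.5 223.5  42. ]
 [490.8 204.2  42. ]
 [524.2 195.8  42. ]
 [559.3 199.7  42. ]
 [590.1 215.2  42. ]]
[511.87367912 217.87909162   1.33332933]
[[-0.1  0.3]
 [ 0.1 -0.2]
 [-0.2 -0.2]
 [ 0.2  0. ]
 [-0.2  0. ]
 [ 0.1  0. ]]
[[441.  251.4]
 [461.6 223.3]
 [490.6 204. ]
 [524.5 195.8]
 [559.1 199.7]
 [590.2 215.3]]
[569.1296546  276.92410113  55.        ] [530.69299605 295.63404844] 42.748553759920036
```

Call:
drive_tool --plan '[{"x":1,"y":-0.7,"hand":0},{"x":2,"y":-1.5,"hand":0},{"x":3,"y":-2.2,"hand":0},{"x":3,"y":-2.2,"hand":0},{"x":3,"y":-2.2,"hand":0},{"x":3,"y":-2.2,"hand":0},{"x":3,"y":-2.2,"hand":0},{"x":3,"y":-2.2,"hand":0}]' --grip_force 40

```text
invalid input
```

Run:
```python
from h import *
import cv2
ci=imaging.camera_info("wrist"); im=imaging.grab_frame("wrist"); s=monitor.sense()
np.savez("w1.npz",**ci)
print(s["eef_pos"],s["tcp_rot"],s["opening"],s["contact_force"])
# predicted studs from the scene fit
p=[511.87,217.88,1.3333]
for q in model(p):
    v=ci["mtx"]@(ci["R"]@np.r_[q,42]+ci["t"]); print((v[:2]/v[2]).round(1))
cv2.imwrite("pics/w1.png",cv2.resize(im,None,fx=1.5,fy=1.5,interpolation=cv2.INTER_CUBIC)[:,:,::-1])
```

```text
[ 6.24711988e+02 -2.14482396e-02  1.98726452e+02] [-3.14074578e+00  2.13916783e-05  1.57077833e+00] 1.0028239304359137 [-0.08792102  0.01996302  0.26945535]
[  22.2 -140.5]
[ 53.5 -98.4]
[ 91.9 -70.8]
[133.5 -59.4]
[174.4 -64.8]
[211.1 -86.8]
```

View pics/w1.png

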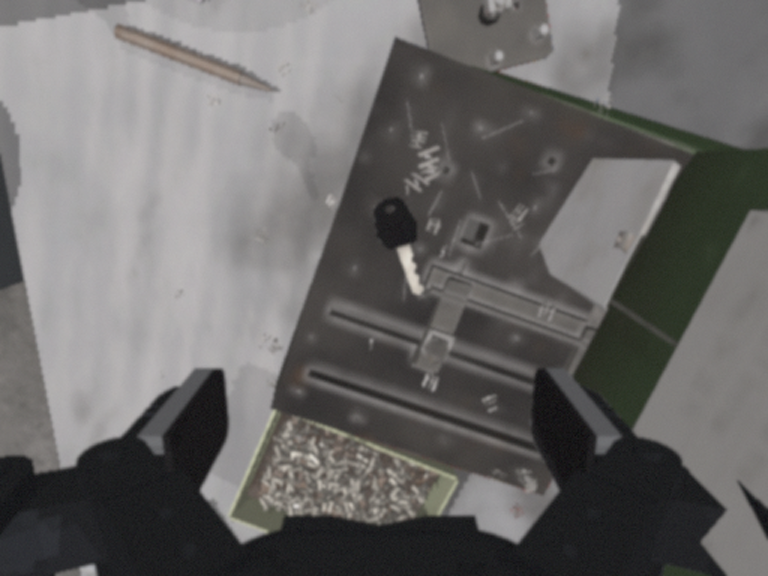

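The move was refused as invalid, so this view is unchanged from the start. I'll resend it with every field filled in.

Call:
drive_tool --plan '[{"x":1.0,"y":-0.7,"z":0.0,"ax":0.0,"ay":0.0,"az":0.0,"hand":0.0},{"x":2.0,"y":-1.5,"z":0.0,"ax":0.0,"ay":0.0,"az":0.0,"hand":0.0},{"x":3.0,"y":-2.2,"z":0.0,"ax":0.0,"ay":0.0,"az":0.0,"hand":0.0},{"x":3.0,"y":-2.2,"z":0.0,"ax":0.0,"ay":0.0,"az":0.0,"hand":0.0},{"x":3.0,"y":-2.2,"z":0.0,"ax":0.0,"ay":0.0,"az":0.0,"hand":0.0},{"x":3.0,"y":-2.2,"z":0.0,"ax":0.0,"ay":0.0,"az":0.0,"hand":0.0},{"x":3.0,"y":-2.2,"z":0.0,"ax":0.0,"ay":0.0,"az":0.0,"hand":0.0},{"x":3.0,"y":-2.2,"z":0.0,"ax":0.0,"ay":0.0,"az":0.0,"hand":0.0}]' --grip_force 40

```text
clock: 1.0
eef_pos: [515.7, 149.2, 199.1]
tcp_rot: [3.141, 0.0, 1.57]
contact_force: [-0.1, -1.0, 0.1]
opening: -0.001
grasp_force: 0.0
```

Run:
```python
from h import *
import cv2
ci=imaging.camera_info("wrist"); im=imaging.grab_frame("wrist"); s=monitor.sense()
np.savez("w1.npz",**ci)
print(s["eef_pos"],s["tcp_rot"],s["contact_force"])
for q in model([511.87,217.88,1.3333]):
    v=ci["mtx"]@(ci["R"]@np.r_[q,42]+ci["t"]); print((1.5*v[:2]/v[2]).round(1))
cv2.imwrite("pics/w2.png",cv2.resize(im,None,fx=1.5,fy=1.5,interpolation=cv2.INTER_CUBIC)[:,:,::-1])
```

```text
[515.59571013 149.15796397 199.06456533] [-3.14155569e+00  1.36067377e-04  1.56942328e+00] [0.04740792 0.2295844  0.25863994]
[256.1  90. ]
[292. 138.]
[339.2 169.8]
[392.5 182.9]
[447.  176.6]
[497.6 151.3]
```

View pics/w2.png

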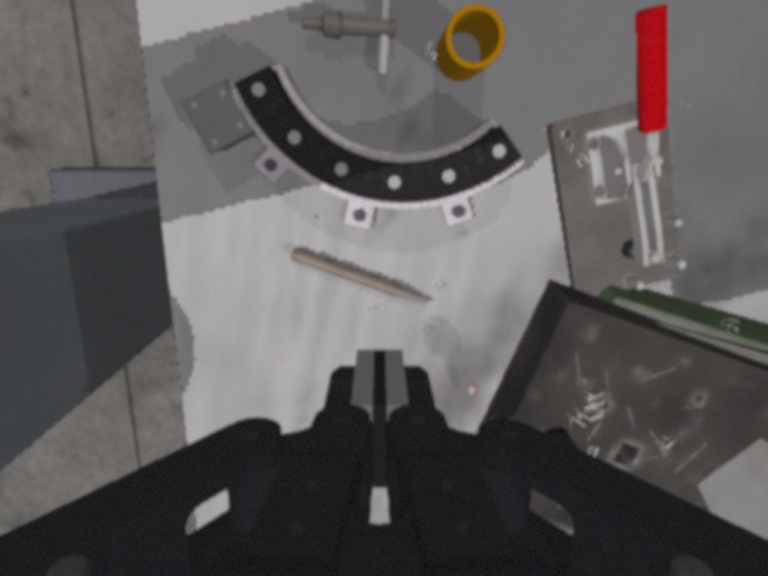

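The wrist view shows studs from (258,90) to (499,151), within 2 px (about 1 mm) of the prediction. I'll shift x by +0.6 mm. There is a grey panel at the left, around (90,290), so I'll check it in the side view before descending.

Run:
```python
from h import *
import cv2
ci=imaging.camera_info("side"); im=imaging.grab_frame("side")
print(ci)
for q in [(515.6,149.2,199),(441.6,251.4,42),(590.8,215.3,42)]:
    v=ci["mtx"]@(ci["R"]@np.array(q)+ci["t"]); print((1.5*v[:2]/v[2]).round(1))
cv2.imwrite("pics/s1.png",cv2.resize(im,None,fx=1.5,fy=1.5)[:,:,::-1])
uv=np.array([(258,90),(294,137),(341,169),(395,182),(449,176),(499,151)])/1.5
w=np.load("w1.npz"); print(fit(np.array([back(w,q,42) for q in uv])))
for q in [(170,320),(157,180)]: print([back(w,np.array(q)/1.5,z).round() for z in(0,100,200,-200)])
```

```text
{'mtx': array([[347.63971106,   0.        , 256.87706705],
       [  0.        , 347.63971106, 192.71367243],
       [  0.        ,   0.        ,   1.        ]]), 'R': array([[ 0.96359124, -0.26733674, -0.00479458],
       [-0.16437236, -0.57813177, -0.79921548],
       [ 0.21088776,  0.77090514, -0.60102548]]), 't': array([-422.06367305,  257.42502704,  599.80836609])}
[410.4 235.3]
[346.6 292.7]
[439.2 290.4]
(array([513.08807444, 218.24819893,   1.33373628]), array([[ 0.01850348,  0.35993132],
       [-0.04336122, -0.26843022],
       [ 0.06000362, -0.12117917],
       [-0.34507719, -0.20909291],
       [-0.02129444, -0.00203982],
       [ 0.33122575,  0.2408108 ]]))
[array([354.,  89.,   0.]), array([398., 124., 100.]), array([441., 158., 200.]), array([ 267.,   21., -200.])]
[array([356., 195.,   0.]), array([399., 201., 100.]), array([442., 207., 200.]), array([ 271.,  184., -200.])]
```

View pics/s1.png

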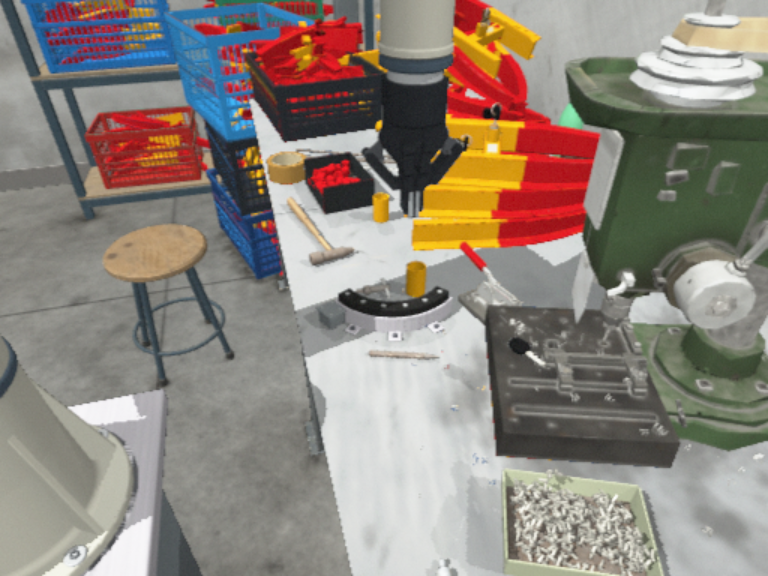

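The side view shows the panel is only the robot's own cart, and the approach is clear: bar ends at (346,293) and (439,290), gripper at (410,200). Next I'll work out the waypoints.

Run:
```python
from h import *
p=[512.5,218.05,1.3335]
a=np.linspace(A[0]+.03,A[-1]-.03,41); W=model(p,a)
S=np.array([515.0,150.0])
d=((W[0]-S)/50)[::-1].round(2); print("start",W[0],"x,y",d); S=S+d[::-1]*50
for k in range(5):
    D=((W[8*k+1:8*k+9]-S)/50).round(2); print(k,[tuple(map(float,q[::-1])) for q in D]); S=S+D[-1]*50
print(W[-1],S)
```

```text
start [440.34704313 254.257479  ] x,y [ 2.09 -1.49]
0 [(-0.09, 0.04), (-0.17, 0.08), (-0.24, 0.13), (-0.32, 0.18), (-0.39, 0.23), (-0.46, 0.29), (-0.53, 0.35), (-0.6, 0.41)]
1 [(-0.06, 0.06), (-0.12, 0.13), (-0.17, 0.2), (-0.23, 0.28), (-0.27, 0.35), (-0.32, 0.43), (-0.36, 0.51), (-0.4, 0.59)]
2 [(-0.04, 0.09), (-0.07, 0.17), (-0.09, 0.26), (-0.12, 0.35), (-0.14, 0.43), (-0.15, 0.52), (-0.16, 0.61), (-0.17, 0.7)]
3 [(-0.0, 0.09), (-0.0, 0.18), (0.0, 0.27), (0.01, 0.36), (0.02, 0.45), (0.04, 0.54), (0.06, 0.63), (0.09, 0.72)]
4 [(0.03, 0.08), (0.06, 0.17), (0.1, 0.25), (0.14, 0.33), (0.18, 0.41), (0.23, 0.49), (0.28, 0.56), (0.34, 0.63)]
[593.2244905  217.28360905] [593.  217.5]
```

Call:
drive_tool --plan '[{"x":0.7,"y":-0.5,"z":0.0,"ax":0.0,"ay":0.0,"az":0.0,"hand":0.0},{"x":1.4,"y":-1.0,"z":0.3,"ax":0.0,"ay":0.0,"az":0.0,"hand":0.0},{"x":2.09,"y":-1.49,"z":0.8,"ax":0.0,"ay":0.0,"az":0.0,"hand":0.0},{"x":2.09,"y":-1.49,"z":1.6,"ax":0.0,"ay":0.0,"az":0.0,"hand":0.0},{"x":2.09,"y":-1.49,"z":2.3,"ax":0.0,"ay":0.0,"az":0.0,"hand":0.0},{"x":2.09,"y":-1.49,"z":2.7,"ax":0.0,"ay":0.0,"az":0.0,"hand":0.0},{"x":2.09,"y":-1.49,"z":2.7,"ax":0.0,"ay":0.0,"az":0.0,"hand":0.0},{"x":2.09,"y":-1.49,"z":2.7,"ax":0.0,"ay":0.0,"az":0.0,"hand":0.0}]'

```text
clock: 1.9
eef_pos: [440.9, 254.3, 64.4]
tcp_rot: [-3.141, 0.0, 1.57]
contact_force: [0.5, -0.5, -0.1]
opening: 0.003
grasp_force: 0.0
```

Run:
```python
from h import *
import cv2
print(monitor.sense()["eef_pos"])
im=imaging.grab_frame("scene")[120:270,150:340]
cv2.imwrite("pics/c2.png",cv2.resize(im,None,fx=4,fy=4,interpolation=cv2.INTER_CUBIC)[:,:,::-1])
```

```text
[440.93839605 254.25427356  64.40908416]
```

View pics/c2.png

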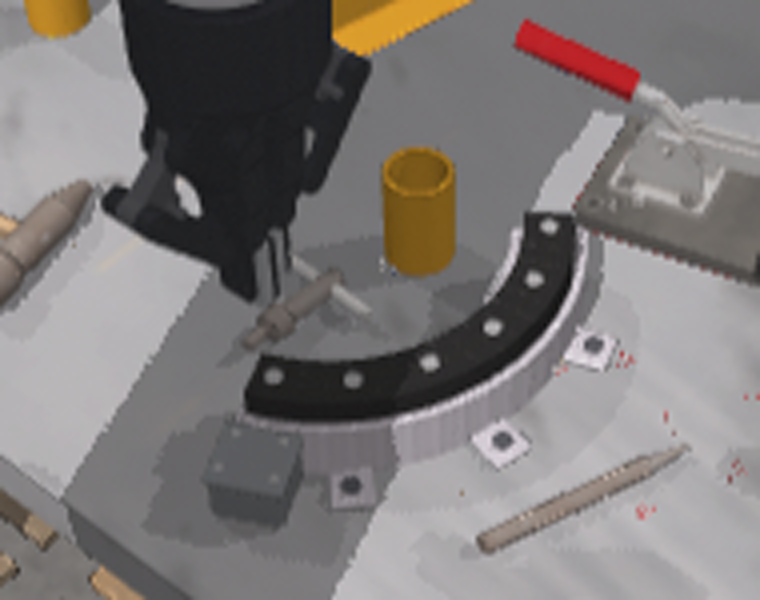

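The crop shows the tips above and behind stud 1, at (268,300) against the stud at (273,377), with the loose items untouched. The tips look higher than the reported TCP, so I'll descend in small steps and watch the force.

Call:
drive_tool --plan '[{"x":0.0,"y":0.0,"z":0.2,"ax":0.0,"ay":0.0,"az":0.0,"hand":0.0},{"x":0.0,"y":0.0,"z":0.36,"ax":0.0,"ay":0.0,"az":0.0,"hand":0.0},{"x":0.0,"y":0.0,"z":0.36,"ax":0.0,"ay":0.0,"az":0.0,"hand":0.0},{"x":0.0,"y":0.0,"z":0.36,"ax":0.0,"ay":0.0,"az":0.0,"hand":0.0}]'

```text
clock: 2.35
eef_pos: [440.4, 254.4, 46.1]
tcp_rot: [-3.141, 0.0, 1.571]
contact_force: [0.1, 0.1, -0.1]
opening: -0.0
grasp_force: 0.0
```

Run:
```python
from h import *
import cv2
s=monitor.sense();print(s["eef_pos"],s["contact_force"])
for n,o in[("scene",0),("side",1)]:
    ci=imaging.camera_info(n);im=imaging.grab_frame(n).copy()
    v=ci["mtx"]@(ci["R"]@s["eef_pos"]+ci["t"]);u=v[:2]/v[2];print(n,u)
    x,y=u.astype(int);c=cv2.resize(im[y-35:y+30,x-32:x+33],(390,390),interpolation=cv2.INTER_CUBIC)
    cv2.drawMarker(c,tuple(((u-[x-32,y-35])*6).astype(int).tolist()),(255,0,0),0,14)
    L=c if o==0 else np.hstack([L,c])
cv2.imwrite("pics/t.png",L[:,:,::-1])
```

```text
[440.39205884 254.36709095  46.09552786] [ 0.13651099  0.12694477 -0.14554113]
scene [216.67254551 211.85200515]
side [230.25979122 193.17343577]
```

View pics/t.png

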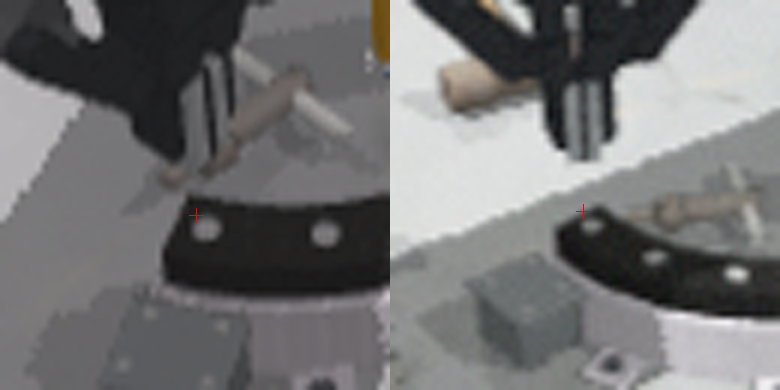

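Both views put the visible tips about 25 mm above the marked TCP, though laterally they are right over the bar's middle line near stud 1. I'll go down slowly and let the force show where contact is.

Call:
drive_tool --plan '[{"x":0.0,"y":0.0,"z":0.04,"ax":0.0,"ay":0.0,"az":0.0,"hand":0.0},{"x":0.0,"y":0.0,"z":0.08,"ax":0.0,"ay":0.0,"az":0.0,"hand":0.0},{"x":0.0,"y":0.0,"z":0.12,"ax":0.0,"ay":0.0,"az":0.0,"hand":0.0},{"x":0.0,"y":0.0,"z":0.12,"ax":0.0,"ay":0.0,"az":0.0,"hand":0.0}]'

```text
clock: 2.85
eef_pos: [440.3, 254.4, 39.9]
tcp_rot: [-3.141, 0.0, 1.571]
contact_force: [-0.3, 0.3, -0.0]
opening: -0.0
grasp_force: 0.0
```

Call:
drive_tool --plan '[{"x":0.0,"y":0.0,"z":0.04,"ax":0.0,"ay":0.0,"az":0.0,"hand":0.0},{"x":0.0,"y":0.0,"z":0.08,"ax":0.0,"ay":0.0,"az":0.0,"hand":0.0},{"x":0.0,"y":0.0,"z":0.12,"ax":0.0,"ay":0.0,"az":0.0,"hand":0.0},{"x":0.0,"y":0.0,"z":0.12,"ax":0.0,"ay":0.0,"az":0.0,"hand":0.0}]'

```text
clock: 3.25
eef_pos: [440.3, 254.4, 33.9]
tcp_rot: [-3.141, 0.0, 1.571]
contact_force: [0.6, 0.3, -1.1]
opening: 0.001
grasp_force: 0.0
```

Run:
```python
from h import *
import cv2
s=monitor.sense();print(s["eef_pos"],s["contact_force"])
for n,o in[("scene",0),("side",1)]:
    ci=imaging.camera_info(n);im=imaging.grab_frame(n).copy()
    e=s["eef_pos"]+[0,0,25]
    v=ci["mtx"]@(ci["R"]@e+ci["t"]);u=v[:2]/v[2]
    x,y=u.astype(int);c=cv2.resize(im[y-30:y+35,x-32:x+33],(390,390),interpolation=cv2.INTER_CUBIC)
    for z in (0,10,20,30):
        v=ci["mtx"]@(ci["R"]@(s["eef_pos"]+[0,0,z])+ci["t"]);u=v[:2]/v[2]
        cv2.drawMarker(c,tuple(((u-[x-32,y-30])*6).astype(int).tolist()),(255,0,0),0,8)
    L=c if o==0 else np.hstack([L,c])
cv2.imwrite("pics/t2.png",L[:,:,::-1])
```

```text
[440.2756722  254.37802287  33.85389452] [ 0.64032395  0.34869608 -1.14544862]
```

View pics/t2.png

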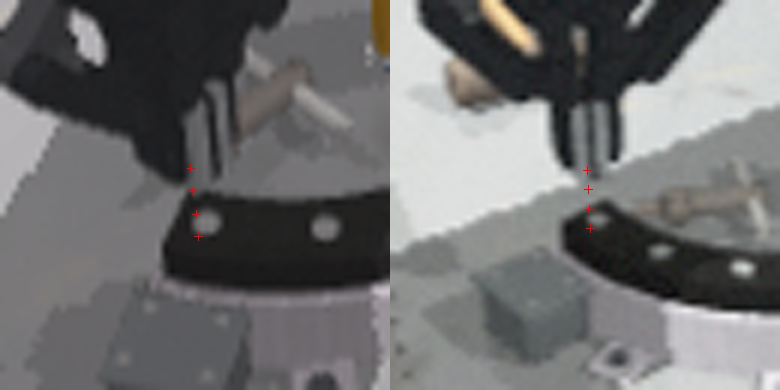

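The tips sit about 24–30 mm above the reported TCP. I'll cross-check the side-to-side offset using the wrist view I already have.

Run:
```python
from h import *
w=np.load("w1.npz"); e=np.array([515.6,149.2,199.07]); print(-w["R"].T@w["t"]-e)
for z in(0,20,25,30,35): print(z,[(back(w,np.array(q)/1.5,e[2]+z)-e).round(1) for q in[(379,350),(357,350),(403,350)]])
```

```text
[  0.55663697  67.85787989 174.0489426 ]
0 [array([ 0.3, -3.4,  0. ]), array([-7.7, -3.4,  0. ]), array([ 9.1, -3.4,  0. ])]
20 [array([ 0.4,  4.8, 20. ]), array([-6.8,  4.8, 20. ]), array([ 8.2,  4.8, 20. ])]
25 [array([ 0.4,  6.9, 25. ]), array([-6.5,  6.9, 25. ]), array([ 7.9,  6.9, 25. ])]
30 [array([ 0.4,  8.9, 30. ]), array([-6.3,  8.9, 30. ]), array([ 7.7,  8.9, 30. ])]
35 [array([ 0.4, 10.9, 35. ]), array([-6.1, 10.9, 35. ]), array([ 7.4, 10.9, 35. ])]
```

The wrist view confirms the tips are laterally centred and about 30 mm behind the reported TCP. I expect contact near a TCP z of 12.

Call:
drive_tool --plan '[{"x":0.0,"y":0.0,"z":0.06,"ax":0.0,"ay":0.0,"az":0.0,"hand":0.0},{"x":0.0,"y":0.0,"z":0.12,"ax":0.0,"ay":0.0,"az":0.0,"hand":0.0},{"x":0.0,"y":0.0,"z":0.2,"ax":0.0,"ay":0.0,"az":0.0,"hand":0.0},{"x":0.0,"y":0.0,"z":0.24,"ax":0.0,"ay":0.0,"az":0.0,"hand":0.0},{"x":0.0,"y":0.0,"z":0.24,"ax":0.0,"ay":0.0,"az":0.0,"hand":0.0}]'

```text
clock: 3.85
eef_pos: [440.2, 254.3, 21.7]
tcp_rot: [-3.141, 0.0, 1.571]
contact_force: [-0.2, -0.1, 0.2]
opening: 0.001
grasp_force: 0.0
```

Call:
drive_tool --plan '[{"x":0.0,"y":0.0,"z":0.04,"ax":0.0,"ay":0.0,"az":0.0,"hand":0.0},{"x":0.0,"y":0.0,"z":0.08,"ax":0.0,"ay":0.0,"az":0.0,"hand":0.0},{"x":0.0,"y":0.0,"z":0.08,"ax":0.0,"ay":0.0,"az":0.0,"hand":0.0}]'

```text
clock: 4.15
eef_pos: [440.4, 254.4, 18.0]
tcp_rot: [-3.141, 0.0, 1.571]
contact_force: [-0.2, 0.0, 0.5]
opening: -0.001
grasp_force: 0.0
```

Call:
drive_tool --plan '[{"x":0.0,"y":0.0,"z":0.03,"ax":0.0,"ay":0.0,"az":0.0,"hand":0.0},{"x":0.0,"y":0.0,"z":0.06,"ax":0.0,"ay":0.0,"az":0.0,"hand":0.0},{"x":0.0,"y":0.0,"z":0.06,"ax":0.0,"ay":0.0,"az":0.0,"hand":0.0}]'

```text
clock: 4.45
eef_pos: [440.4, 254.4, 15.0]
tcp_rot: [-3.141, 0.0, 1.571]
contact_force: [-0.2, -0.6, 0.4]
opening: 0.0
grasp_force: 0.0
```

Call:
drive_tool --plan '[{"x":0.0,"y":0.0,"z":0.03,"ax":0.0,"ay":0.0,"az":0.0,"hand":0.0},{"x":0.0,"y":0.0,"z":0.06,"ax":0.0,"ay":0.0,"az":0.0,"hand":0.0},{"x":0.0,"y":0.0,"z":0.06,"ax":0.0,"ay":0.0,"az":0.0,"hand":0.0}]'

```text
clock: 4.75
eef_pos: [440.4, 254.4, 12.0]
tcp_rot: [-3.141, 0.0, 1.571]
contact_force: [-0.5, 0.5, 0.1]
opening: 0.001
grasp_force: 0.0
```

Call:
drive_tool --plan '[{"x":0.0,"y":0.0,"z":0.02,"ax":0.0,"ay":0.0,"az":0.0,"hand":0.0},{"x":0.0,"y":0.0,"z":0.04,"ax":0.0,"ay":0.0,"az":0.0,"hand":0.0},{"x":0.0,"y":0.0,"z":0.04,"ax":0.0,"ay":0.0,"az":0.0,"hand":0.0}]'

```text
clock: 5.05
eef_pos: [440.5, 254.5, 10.1]
tcp_rot: [-3.141, 0.0, 1.571]
contact_force: [0.2, 0.5, 0.4]
opening: 0.001
grasp_force: 0.0
```

Call:
drive_tool --plan '[{"x":0.0,"y":0.0,"z":0.02,"ax":0.0,"ay":0.0,"az":0.0,"hand":0.0},{"x":0.0,"y":0.0,"z":0.04,"ax":0.0,"ay":0.0,"az":0.0,"hand":0.0},{"x":0.0,"y":0.0,"z":0.04,"ax":0.0,"ay":0.0,"az":0.0,"hand":0.0}]'

```text
clock: 5.35
eef_pos: [440.5, 254.5, 8.2]
tcp_rot: [-3.142, -0.0, 1.571]
contact_force: [0.9, -0.5, 3.4]
opening: -0.005
grasp_force: 1.6
```

Contact: 3.4 N at a TCP z of 8.2. I'll press in about 3 mm more.

Call:
drive_tool --plan '[{"x":0.0,"y":0.0,"z":0.02,"ax":0.0,"ay":0.0,"az":0.0,"hand":0.0},{"x":0.0,"y":0.0,"z":0.04,"ax":0.0,"ay":0.0,"az":0.0,"hand":0.0},{"x":0.0,"y":0.0,"z":0.06,"ax":0.0,"ay":0.0,"az":0.0,"hand":0.0},{"x":0.0,"y":0.0,"z":0.06,"ax":0.0,"ay":0.0,"az":0.0,"hand":0.0}]'

```text
clock: 5.75
eef_pos: [440.5, 254.5, 5.1]
tcp_rot: [-3.142, -0.0, 1.571]
contact_force: [-0.4, -0.1, 5.9]
opening: 0.001
grasp_force: 2.5
```

Run:
```python
from h import *
import cv2
f=[]
for n in ["scene","scene","scene","side"]:
    s=monitor.sense();f.append(s["contact_force"]);im=imaging.grab_frame(n)
    if n=="scene": a=im
    else: b=im
print(s["eef_pos"],np.round(f,2))
c=[cv2.resize(i,(390,390),interpolation=cv2.INTER_CUBIC) for i in (a[182:247,185:250],b[165:230,200:265])]
cv2.imwrite("pics/t3.png",np.hstack(c)[:,:,::-1])
```

```text
[440.53971654 254.55513513   5.23391434] [[-0.38 -0.14  5.9 ]
 [-1.15  0.21  4.11]
 [-1.74 -0.07  5.27]
 [-2.    0.79  5.57]]
```

View pics/t3.png

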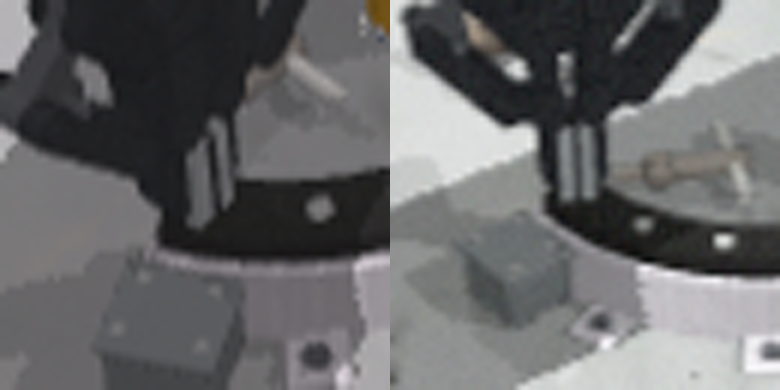

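The fingertips sit on the bar over stud 1, at (205,215) in the left half and (578,195) in the right, with about 5 N. Starting the sweep.

Call:
drive_tool --plan '[{"x":-0.09,"y":0.04,"z":0.0,"ax":0.0,"ay":0.0,"az":0.0,"hand":0.0},{"x":-0.17,"y":0.08,"z":0.0,"ax":0.0,"ay":0.0,"az":0.0,"hand":0.0},{"x":-0.24,"y":0.13,"z":0.0,"ax":0.0,"ay":0.0,"az":0.0,"hand":0.0},{"x":-0.32,"y":0.18,"z":0.0,"ax":0.0,"ay":0.0,"az":0.0,"hand":0.0},{"x":-0.39,"y":0.23,"z":0.0,"ax":0.0,"ay":0.0,"az":0.0,"hand":0.0},{"x":-0.46,"y":0.29,"z":0.0,"ax":0.0,"ay":0.0,"az":0.0,"hand":0.0},{"x":-0.53,"y":0.35,"z":0.0,"ax":0.0,"ay":0.0,"az":0.0,"hand":0.0},{"x":-0.6,"y":0.41,"z":0.0,"ax":0.0,"ay":0.0,"az":0.0,"hand":0.0}]'

```text
clock: 6.75
eef_pos: [461.0, 224.0, 5.1]
tcp_rot: [-3.141, 0.0, 1.571]
contact_force: [-2.4, 1.8, 5.6]
opening: 0.004
grasp_force: 2.5
```

Call:
drive_tool --plan '[{"x":-0.06,"y":0.06,"z":0.0,"ax":0.0,"ay":0.0,"az":0.0,"hand":0.0},{"x":-0.12,"y":0.13,"z":0.0,"ax":0.0,"ay":0.0,"az":0.0,"hand":0.0},{"x":-0.17,"y":0.2,"z":0.0,"ax":0.0,"ay":0.0,"az":0.0,"hand":0.0},{"x":-0.23,"y":0.28,"z":0.0,"ax":0.0,"ay":0.0,"az":0.0,"hand":0.0},{"x":-0.27,"y":0.35,"z":0.0,"ax":0.0,"ay":0.0,"az":0.0,"hand":0.0},{"x":-0.32,"y":0.43,"z":0.0,"ax":0.0,"ay":0.0,"az":0.0,"hand":0.0},{"x":-0.36,"y":0.51,"z":0.0,"ax":0.0,"ay":0.0,"az":0.0,"hand":0.0},{"x":-0.4,"y":0.59,"z":0.0,"ax":0.0,"ay":0.0,"az":0.0,"hand":0.0}]'

```text
clock: 7.55
eef_pos: [489.9, 203.7, 4.9]
tcp_rot: [-3.14, 0.001, 1.571]
contact_force: [-3.9, 1.0, 4.6]
opening: -0.0
grasp_force: 2.6
```

Call:
drive_tool --plan '[{"x":-0.04,"y":0.09,"z":0.0,"ax":0.0,"ay":0.0,"az":0.0,"hand":0.0},{"x":-0.07,"y":0.17,"z":0.0,"ax":0.0,"ay":0.0,"az":0.0,"hand":0.0},{"x":-0.09,"y":0.26,"z":0.0,"ax":0.0,"ay":0.0,"az":0.0,"hand":0.0},{"x":-0.12,"y":0.35,"z":0.0,"ax":0.0,"ay":0.0,"az":0.0,"hand":0.0},{"x":-0.14,"y":0.43,"z":0.0,"ax":0.0,"ay":0.0,"az":0.0,"hand":0.0},{"x":-0.15,"y":0.52,"z":0.0,"ax":0.0,"ay":0.0,"az":0.0,"hand":0.0},{"x":-0.16,"y":0.61,"z":0.0,"ax":0.0,"ay":0.0,"az":0.0,"hand":0.0},{"x":-0.17,"y":0.7,"z":0.0,"ax":0.0,"ay":0.0,"az":0.0,"hand":0.0}]'

```text
clock: 8.35
eef_pos: [524.6, 195.0, 4.8]
tcp_rot: [-3.139, 0.001, 1.571]
contact_force: [-3.1, -0.1, 5.3]
opening: 0.001
grasp_force: 2.6
```

Call:
drive_tool --plan '[{"x":0.0,"y":0.09,"z":0.0,"ax":0.0,"ay":0.0,"az":0.0,"hand":0.0},{"x":0.0,"y":0.18,"z":0.0,"ax":0.0,"ay":0.0,"az":0.0,"hand":0.0},{"x":0.0,"y":0.27,"z":0.0,"ax":0.0,"ay":0.0,"az":0.0,"hand":0.0},{"x":0.01,"y":0.36,"z":0.0,"ax":0.0,"ay":0.0,"az":0.0,"hand":0.0},{"x":0.02,"y":0.45,"z":0.0,"ax":0.0,"ay":0.0,"az":0.0,"hand":0.0},{"x":0.04,"y":0.54,"z":0.0,"ax":0.0,"ay":0.0,"az":0.0,"hand":0.0},{"x":0.06,"y":0.63,"z":0.0,"ax":0.0,"ay":0.0,"az":0.0,"hand":0.0},{"x":0.09,"y":0.72,"z":0.0,"ax":0.0,"ay":0.0,"az":0.0,"hand":0.0}]'

```text
clock: 9.15
eef_pos: [560.5, 199.2, 4.7]
tcp_rot: [-3.139, 0.002, 1.571]
contact_force: [-4.4, -1.6, 6.3]
opening: -0.001
grasp_force: 2.6
```

Call:
drive_tool --plan '[{"x":0.03,"y":0.08,"z":0.0,"ax":0.0,"ay":0.0,"az":0.0,"hand":0.0},{"x":0.06,"y":0.17,"z":0.0,"ax":0.0,"ay":0.0,"az":0.0,"hand":0.0},{"x":0.1,"y":0.25,"z":0.0,"ax":0.0,"ay":0.0,"az":0.0,"hand":0.0},{"x":0.14,"y":0.33,"z":0.0,"ax":0.0,"ay":0.0,"az":0.0,"hand":0.0},{"x":0.18,"y":0.41,"z":0.0,"ax":0.0,"ay":0.0,"az":0.0,"hand":0.0},{"x":0.23,"y":0.49,"z":0.0,"ax":0.0,"ay":0.0,"az":0.0,"hand":0.0},{"x":0.28,"y":0.56,"z":0.0,"ax":0.0,"ay":0.0,"az":0.0,"hand":0.0},{"x":0.34,"y":0.63,"z":0.0,"ax":0.0,"ay":0.0,"az":0.0,"hand":0.0}]'

```text
clock: 9.95
eef_pos: [592.2, 216.0, 4.7]
tcp_rot: [-3.139, 0.002, 1.571]
contact_force: [-2.5, -2.3, 5.6]
opening: -0.003
grasp_force: 2.6
```

Call:
drive_tool --plan '[{"x":0.02,"y":0.03,"z":0.0,"ax":0.0,"ay":0.0,"az":0.0,"hand":0.0},{"x":0.02,"y":0.03,"z":0.0,"ax":0.0,"ay":0.0,"az":0.0,"hand":0.0},{"x":0.02,"y":0.03,"z":-0.2,"ax":0.0,"ay":0.0,"az":0.0,"hand":0.0},{"x":0.02,"y":0.03,"z":-0.6,"ax":0.0,"ay":0.0,"az":0.0,"hand":0.0},{"x":0.02,"y":0.03,"z":-1.2,"ax":0.0,"ay":0.0,"az":0.0,"hand":0.0},{"x":0.02,"y":0.03,"z":-2.0,"ax":0.0,"ay":0.0,"az":0.0,"hand":0.0},{"x":0.02,"y":0.03,"z":-2.0,"ax":0.0,"ay":0.0,"az":0.0,"hand":0.0},{"x":0.02,"y":0.03,"z":-2.0,"ax":0.0,"ay":0.0,"az":0.0,"hand":0.0}]'

```text
clock: 10.75
eef_pos: [595.2, 218.3, 106.4]
tcp_rot: [3.139, -0.0, 1.571]
contact_force: [-1.1, 0.9, -0.2]
opening: 0.002
grasp_force: 0.0
```

Run:
```python
from h import *
s=monitor.sense(); print(s["eef_pos"],s["contact_force"],s["qvel"].round(3))
print(r.sign_off())
```

```text
[595.24201379 218.25551418 106.42953479] [-1.08321964  0.86122425 -0.2242107 ] [ 0.     0.032  0.03   0.001 -0.005  0.001]
the job is handed in; nothing more can be done
None
```

I ran the closed fingertips along the trip bar in one pass, from beside the grey box over all six studs to the plain end, then lifted clear and handed the job in at about 10.8 s. At each check the downward force was 4.6–6.3 N, short of the 8 N stop. The path kept clear of the key, tube and punch, but I took no picture after lifting off to confirm that they or the bar's release were as they should be.

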